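# Shut the drying cabinet and hold the tote of caps tilted for picking

### The job

The dried bottle caps are out, so first push the drying cabinet's door shut until it seats on its catch. Then pick up the tote of caps by its carrying bar, tilt it until all six caps have slid into the corner with the yellow clip, and finish still holding it tilted and steady in the air, clear of the bench, so that I can pick the caps out of that corner. Leave the other things on the bench where they are.

Things in the scene. Friction and masses are not known exactly. Their poses are not given: they have to be found in the camera images.
- door (a joint): angle of the drying cabinet's door in rad: 0 shut (hard stop), growing as it swings open towards the robot, up to 1.3. A sprung roller catch resists from about 0.06 rad (5 to 8 N at the free edge); past about 0.02 rad it draws the door home to 0 and holds it. Elsewhere slight hinge friction (under 1 N at the free edge): the door stays where it is left
- door_hinge (a point): point on the door's upright hinge axis, 124 mm above the bench, turning with the door: -y runs along the door to its free edge, -x is the outward normal of its outer face. White-framed clear door, 260 mm wide, 224 mm high, 14 mm thick (axis in mid-thickness), lower edge 12 mm above the bench, hinged at the cabinet's left as the robot sees it
- door_push (a point): point on the door's outer face where it is pushed: 220 mm from the hinge axis, 30 mm below the door's top edge, 206 mm above the bench; axes as door_hinge. A navy upright bar handle stands 33 mm out from the face, 23 mm nearer the free edge, between 57 and 147 mm above the bench
- cabinet: clear acrylic drying cabinet with navy edges, fixed on the bench, 240 mm deep (x), 260 mm wide (y), 240 mm high; origin at the centre of its underside, its front (-x) faces roughly towards the robot and carries the door
- tote: pale grey open tote, 220 x 170 x 55 mm high, walls and floor 5 mm, 0.22 to 0.36 kg, smooth inside (caps slide from about 10 degrees, along a wall from more); origin at the centre of its underside, x along the long side. A rigid navy carrying bar spans it along x over the middle: 230 mm long, 14 mm wide (y), 22 mm high, centre 115 mm above the underside. Yellow clip on the corner at -x, -y
- tote_grip (a point): centre of the carrying bar, 115 mm above the tote's underside; axes as tote
- tote_corner (a point): inner corner of the tote's floor (top of the floor) at the yellow clip: 105 mm to -x, 80 mm to -y and 5 mm up from the tote's origin; axes as tote
- cap0: light blue screw cap, 30 mm across, 18 mm high, 12 g, lying loose on the tote's floor, open side up; origin at the centre of its underside
- cap1: light blue screw cap, 30 mm across, 18 mm high, 12 g, lying loose on the tote's floor, open side up; origin at the centre of its underside
- cap2: light blue screw cap, 30 mm across, 18 mm high, 12 g, lying loose on the tote's floor, open side up; origin at the centre of its underside
- cap3: light blue screw cap, 30 mm across, 18 mm high, 12 g, lying loose on the tote's floor, open side up; origin at the centre of its underside
- cap4: light blue screw cap, 30 mm across, 18 mm high, 12 g, lying loose on the tote's floor, open side up; origin at the centre of its underside
- cap5: light blue screw cap, 30 mm across, 18 mm high, 12 g, lying loose on the tote's floor, open side up; origin at the centre of its underside
- jar_olive: clear sample jar with olive lid, 58 mm across, 125 mm high; origin at the centre of its underside; leave it alone
- jar_navy: clear sample jar with navy lid, 58 mm across, 125 mm high; origin at the centre of its underside; leave it alone
- beaker: glass beaker, 60 mm across, 80 mm high; origin at the centre of its underside; leave it alone
- dish: clear flat round dish, 92 mm across, 14 mm high, near the tote's +y side; origin at the centre of its underside; leave it alone
- brush: small brush lying flat, 160 mm long along its x; between the tote and the cabinet; leave it alone
- block: bare aluminium block, 70 x 50 x 30 mm high; origin at the centre of its underside; near the +x end of the tote; leave it alone

How it is judged:
By the outcome, as a careful person would: the job done as asked, in the order asked, and still so for the second after the job is handed in, while the arm keeps its last pose, push and grip.
It also fails if it takes over 58 s, if anything falls off the work surface, if the arm or the gripper's body presses on something with over 40 N, if the wrist force passes 120 N, or if a joint passes its speed limit or range.

### The arm

A 7-joint arm with a two-finger parallel gripper is mounted at the origin on the work surface. World frame = base frame: x ahead of the robot, y to its left, z up, the work surface at z = 0. Lengths are in mm, angles in rad, forces in N, time in s.
With the tool pointing down it reaches from about 425 to 875 mm from the base axis. Payload 4.7 kg.
Tool frame: the origin (TCP) lies midway between the tips of the shut fingers; the grasp point (between the pads) lies 19 mm behind it; z points along the fingers, y is the line along which they close (so a half turn about z gives the same grasp; the last joint's range is limited). The gripper opens to 87 mm and grips with 3 to 60 N. Pads are 19 mm wide; open, the fingers measure 117 mm over their backs; the gripper's body (75 mm by 190 mm) begins 51 mm behind the grasp point.
Start: joints at [1.252, 0.321, -0.07, 1.45, 0.023, 1.371, -0.057], TCP at [212.329, -614.363, 222.587] pointing down, gripper open.
Joint ranges: [-2.86, 2.86], [-0.3, 2.09], [-1.38, 1.24], [0.06, 2.45], [-1.56, 4.7], [0.09, 2.05], [-2.69, 2.69]. Speed limits (rad/s): [2.57, 2.57, 3.14, 3.14, 3.14, 3.14, 3.14].

### API

Orientations are given as [roll, pitch, yaw] about the fixed x, y, z axes, in that order (R = Rz(yaw) Ry(pitch) Rx(roll)).
In Python, from workcell import ctrl gives the robot as it stands.
- The arm moves only by the shell command python3 steer.py 'ROWS' [FORCE]. ROWS is a JSON list that holds a single list of rows (three levels of brackets), with 1 to 20 rows, each of 5 numbers: dx, dy, dz in mm, then a turn about the tool's z in rad, then the finger opening in mm; each row is the pose to reach, as a shift and turn from the pose commanded when the command began, along the tool's axes at that moment; what a row does not reach only later rows make up. A row lasts 1/8 s, in which the tool goes at most 62.5 mm and 0.188 rad, less where a joint would pass 70% of its speed; a pose out of reach is approached as far as the arm can. The fingers move at their own pace and stop on an object; FORCE is the grip in N (left out, the last holds). Time passes only in rows, so rows that do not move let the fingers close. It prints the time, the measured TCP pose, the force, the opening and the grip force at its end. Input that does not fit is refused with a message, and nothing moves.
- ctrl.state(): the state, without advancing time (a new reading comes with each control period).
- ctrl.grab_frame(name): name is "side" or "top" or "wrist"; returns the picture (420x560x3 uint8, blue, green, red); there is no depth.
- ctrl.camera_info(name): a dict with "intrinsics" (3x3 intrinsics, pixels), "R" (3x3) and "t" (3): a world point X has camera coordinates R X + t. Camera axes: x right, y down, z forward; pixel columns grow to the right and rows downward; lengths in mm; the calibration is good to about 2 mm. A picture is of the moment at which its call begins: read the wrist's pose just before it. camera_info takes no time and is no camera call; for the wrist camera it gives the pose at the moment of the call.
- ctrl.hand_in(): hands the job in; it is judged then, once.
The state is a dict: "time_s": time; "joints": joint angles; "qvel": joint speeds; "joint_torque": joint torques, N m; "tcp_pos": TCP position; "eef_rot": TCP orientation; "ft_force": force on the tool from outside, world axes, zero at the start; "wrist_torque": the same for the moment, N m; "finger_gap": finger opening in mm; "gripper_force": force on a finger pad.
Only numpy, scipy, OpenCV 4.12 (cv2) and the standard library are available. Lean on these libraries where they do the work, as an engineer would, in place of code of your own. Each camera call takes 0.05 s, during which the arm holds its last target. There are 200 camera calls.

## Working session

There is one attempt and no reset: what is moved stays moved. The work goes in short steps, Python scripts to look and compute and a shell command to move; the robot and the scene stay as the last step left them, time stands still between calls to the robot, and variables do not carry over. Pictures are saved under pics/ and viewed, at most 10 in all, crops included, and the job is handed in when it is done.

```bash
ls; mkdir -p pics
python3 - <<'E'
from workcell import ctrl
import cv2
s=ctrl.state();print({k:s[k] for k in('time_s','tcp_pos','eef_rot','finger_gap')})
for n in('side','top'):
    cv2.imwrite(f'pics/{n}0.png',ctrl.grab_frame(n)); c=ctrl.camera_info(n); print(n,c['intrinsics'],c['R'],c['t'])
E
```

```text
pics
steer.py
workcell.py
{'time_s': 0.0, 'tcp_pos': array([ 212.13753821, -613.8220571 ,  221.44679737]), 'eef_rot': array([-3.13967544e+00,  1.30556750e-04,  3.32895541e-01]), 'finger_gap': 87.27799367482999}
side [[546.29946389   0.         266.06873825]
 [  0.         546.29946389 208.21747064]
 [  0.           0.           1.        ]] [[-0.86354104 -0.5042556   0.00481204]
 [-0.39285786  0.66672767 -0.63335371]
 [ 0.31616384 -0.54881737 -0.77384748]] [ 486.59786439  248.51502302 1511.39257471]
top [[425.65959369   0.         277.64372064]
 [  0.         425.65959369 215.44355866]
 [  0.           0.           1.        ]] [[ 0.01281036 -0.9997609   0.01772108]
 [-0.9905729  -0.01510595 -0.1361512 ]
 [ 0.13638634 -0.01580988 -0.99052956]] [  62.16463361  527.13094499 1154.03970647]
```

View pics/side0.png

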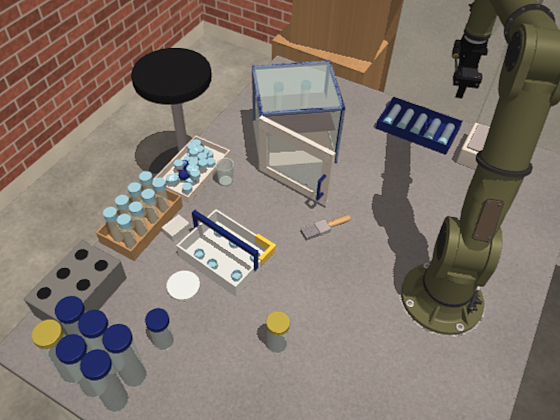

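View pics/top0.png

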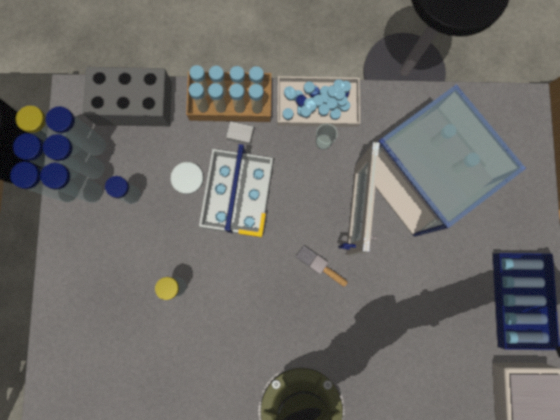

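The side view shows the door ajar, with its top edge running from (262,118) to (333,155), and the tote bar from (195,215) to (257,265). In the top view the door's top edge runs from about (377,146) to (368,250), the bar from (241,148) to (229,231), and the yellow clip is at (255,225). I'll take enlarged crops to get precise pixels.

```bash
cat > h.py <<'E'
import numpy as np,cv2
from workcell import ctrl
def ray(n,uv):
    c=ctrl.camera_info(n);K,R,t=map(np.array,(c['intrinsics'],c['R'],c['t']))
    d=R.T@np.linalg.solve(K,[uv[0],uv[1],1.]);return -R.T@t,d/np.linalg.norm(d)
def onz(n,uv,z):
    o,d=ray(n,uv);return o+d*(z-o[2])/d[2]
def tri(a,b):  # a,b=(cam,uv)
    (o1,d1),(o2,d2)=ray(*a),ray(*b)
    s=np.linalg.lstsq(np.c_[d1,-d2],o2-o1,rcond=None)[0]
    p,q=o1+s[0]*d1,o2+s[1]*d2;return (p+q)/2,np.linalg.norm(p-q)
def proj(n,X):
    c=ctrl.camera_info(n);v=c['intrinsics']@(np.array(c['R'])@X+c['t']);return v[:2]/v[2]
E
python3 - <<'E'
import cv2,numpy as np
t=cv2.imread('pics/top0.png');s=cv2.imread('pics/side0.png')
a=cv2.resize(t[80:265,330:530],None,fx=2,fy=2,interpolation=cv2.INTER_CUBIC)
b=cv2.resize(s[55:215,240:355],None,fx=3.4,fy=3.4,interpolation=cv2.INTER_CUBIC)
im=np.zeros((560,800,3),np.uint8);im[:370,:400]=a;im[:b.shape[0],402:402+b.shape[1]]=b[:,:398]
cv2.imwrite('pics/c1.png',im)
a=cv2.resize(t[120:250,180:290],None,fx=3.5,fy=3.5,interpolation=cv2.INTER_CUBIC)
b=cv2.resize(s[195:300,165:280],None,fx=3.5,fy=3.5,interpolation=cv2.INTER_CUBIC)
im=np.zeros((560,800,3),np.uint8);im[:a.shape[0],:385]=a[:,:385];im[:b.shape[0],390:390+b.shape[1]]=b[:,:410]
cv2.imwrite('pics/c2.png',im)
from h import *
for n,im in(('top',t),('side',s)):
    h=cv2.cvtColor(im,cv2.COLOR_BGR2HSV)
    m=cv2.inRange(h,(108,120,40),(130,255,255));k=cv2.connectedComponentsWithStats(m)
    for i in range(1,k[0]):
        if k[2][i][4]>60:
            pts=np.argwhere(k[1]==i)[:,::-1].astype(np.float32);print(n,'navy',k[2][i],k[3][i].round(1),cv2.boxPoints(cv2.minAreaRect(pts)).round(1).tolist())
    m=cv2.inRange(h,(20,150,120),(32,255,255));k=cv2.connectedComponentsWithStats(m)
    for i in range(1,k[0]):
        if k[2][i][4]>40:print(n,'yel',k[2][i],k[3][i].round(1))
E
```

```text
top navy [297  95   8  11  61] [300.3  99.7] [[294.5, 99.5], [300.0, 94.0], [306.0, 100.0], [300.5, 105.5]]
top navy [ 46 107  28  25 530] [ 59.4 119.2] [[41.5, 118.5], [58.5, 101.5], [77.0, 120.0], [60.0, 137.0]]
top navy [  10  133   62   56 2444] [ 39.8 160.8] [[9.100000381469727, 186.3000030517578], [12.399999618530273, 132.10000610351562], [71.69999694824219, 135.60000610351562], [68.4000015258789, 189.89999389648438]]
top navy [226 145  17  85 213] [234.1 186.2] [[225.1999969482422, 228.6999969482422], [239.39999389648438, 144.6999969482422], [243.0, 145.3000030517578], [228.8000030517578, 229.3000030517578]]
top navy [105 177  23  20 358] [116.3 186.4] [[105.0, 177.0], [127.0, 177.0], [127.0, 196.0], [105.0, 196.0]]
top navy [ 494  253   66   96 2773] [527.  301.8] [[493.20001220703125, 253.6999969482422], [553.2000122070312, 249.89999389648438], [559.4000244140625, 347.70001220703125], [499.29998779296875, 351.3999938964844]]
top yel [ 17 106  25  25 498] [ 29.  117.7]
top yel [239 214  27  23 171] [255.3 228.6]
top yel [156 278  22  21 349] [166.6 287.6]
side navy [ 376   97
[... 701 characters left out ...]
   57 1911] [ 93.5 324. ] [[49.599998474121094, 315.8999938964844], [64.5999984741211, 290.20001220703125], [136.5, 332.1000061035156], [121.5, 357.8999938964844]]
side navy [145 308  24  24 433] [156.8 319.8] [[143.39999389648438, 310.8999938964844], [165.89999389648438, 306.3999938964844], [170.3000030517578, 328.70001220703125], [147.8000030517578, 333.20001220703125]]
side navy [  56  334   55   46 1423] [ 83.3 356.6] [[50.70000076293945, 353.5], [68.19999694824219, 327.20001220703125], [116.19999694824219, 359.20001220703125], [98.69999694824219, 385.5]]
side yel [256 234  20  31 273] [265.2 247.6]
side yel [267 312  22  23 387] [277.7 322.2]
side yel [ 32 320  29  28 599] [ 46.4 333. ]
```

View pics/c1.png

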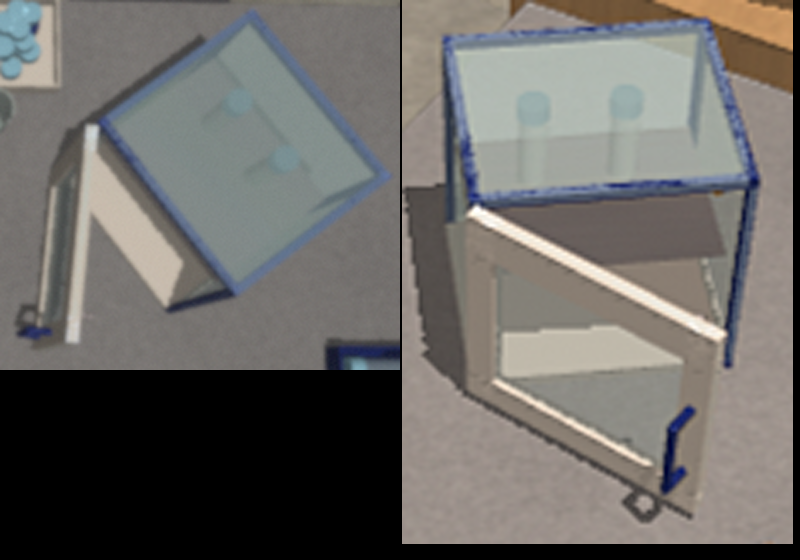

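View pics/c2.png

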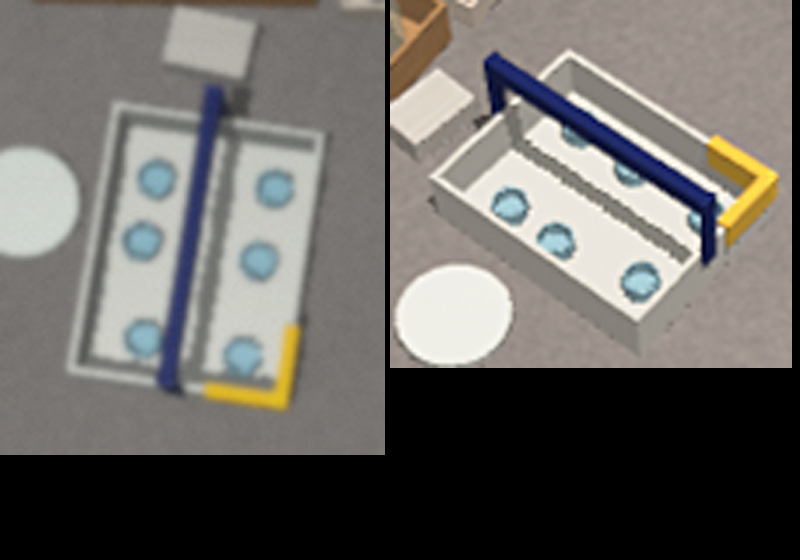

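The crops show the bar ends in top at about (240.9,145.7) and (228.6,230.9), and in side at (194.4,212) and (257,252). The door's top edge in top runs from (375.5,143.5) to (366.5,250), and in side from (262.4,117.4) to (332.9,152.9). The clip is on the tote's end nearest the robot, on the right.

Run:
```python
from h import *
np.set_printoptions(precision=1,suppress=True)
for k,a,b in(('bar far',(240.9,146.5),(194.4,213)),('bar near',(228.6,230),(257,253)),('doorhinge',(375.5,143.5),(262.4,117.4)),('doorfree',(366.5,250),(332.9,152.9))):
    print(k,*tri(('top',a),('side',b)))
for k,u,z in(('hinge',(375.5,144),236),('free',(366.5,249),236),('cabFL',(381,141),240),('cabFR',(448,225),240),('handle',(348,240),147),('barfar',(240.9,146),126),('barnear',(228.6,230),126),
 ('tA',(180+118/3.5,120+103/3.5),55),('tB',(180+325/3.5,120+133/3.5),55),('tC',(180+290/3.5,120+408/3.5),55),('tD',(180+69/3.5,120+373/3.5),55),('dish',(187,178),14),('block',(239,132),30),('brush',(320,263),10),('brush end',(347,284),10),('beaker',(326,130),80),('jary',(166,288),125),('rack',(495,255),40)):
    print(k,onz('top',u,z))
```

```text
bar far [698.8 171.  117.2] 1.1094873435700943
bar near [476.  197.6 115.3] 1.6010668900771998
doorhinge [ 672.9 -159.   236.2] 4.702536357636725
doorfree [ 422.8 -132.2  236.1] 3.018988215200103
hinge [ 674.1 -158.3  236. ]
free [ 423.7 -132.9  236. ]
cabFL [ 680.4 -170.6  240. ]
cabFR [ 481.7 -322.5  240. ]
handle [ 451.2 -106.6  147. ]
barfar [697.  170.2 126. ]
barnear [474.2 196.2 126. ]
tA [707.4 251.3  55. ]
tB [685.6  85.3  55. ]
tC [464.7 109.5  55. ]
tD [489.6 282.2  55. ]
dish [633.6 330.7  14. ]
block [767.9 183.9  30. ]
brush [396.3 -51.9  10. ]
brush end [ 338.9 -127.6   10. ]
beaker [761.1 -60.7  80. ]
jary [325.7 349.  125. ]
rack [ 424.  -534.7   40. ]
```

```bash
python3 steer.py '[[[0,0,-60,0,0],[0,0,-120,0,0],[0,0,-180,0,0],[0,0,-240,0,0],[0,0,-300,0,0],[0,0,-360,0,0],[0,0,-420,0,0],[0,0,-480,0,0],[0,0,-540,0,0],[0,0,-600,0,0],[0,0,-700,0,0],[0,0,-700,0,0]]]' 30
```

```text
time_s: 1.6
tcp_pos: [192.5, -534.2, 645.5]
eef_rot: [2.99, -0.012, 0.345]
ft_force: [0.9, -0.7, -1.0]
finger_gap: 0.4
gripper_force: 0.0
```

Pushing past the reach limit tilts the tool: roll went from π to 2.99. That is the way to tilt the tote, so I'll probe how far it goes.

```bash
python3 -c "
from workcell import ctrl;print(ctrl.state()['joints'].round(2))"; python3 steer.py '[[[0,0,-100,0,0],[0,0,-200,0,0],[0,0,-300,0,0],[0,0,-400,0,0],[0,0,-500,0,0],[0,0,-500,0,0]]]'; python3 -c "
from workcell import ctrl;print(ctrl.state()['joints'].round(2))"
```

```text
[ 0.77  0.23  0.63  0.75 -0.19  2.05  0.05]
time_s: 2.35
tcp_pos: [165.2, -478.4, 696.9]
eef_rot: [2.903, -0.009, 0.332]
ft_force: [0.7, -0.0, 0.2]
finger_gap: 0.5
gripper_force: 0.0
[ 0.62  0.07  0.65  0.8  -0.06  2.05 -0.01]
```

```bash
python3 steer.py '[[[0,0,-300,0,0],[0,0,-300,0,0],[0,0,-300,0,0]]]' | head -3;python3 steer.py '[[[0,0,-600,0,0],[0,0,-600,0,0],[0,0,-600,0,0]]]' | head -3; python3 -c "
from workcell import ctrl;print(ctrl.state()['joints'].round(2))"
```

```text
time_s: 2.72
tcp_pos: [155.2, -449.0, 733.1]
eef_rot: [2.828, -0.014, 0.337]
time_s: 3.1
tcp_pos: [141.5, -428.6, 757.0]
eef_rot: [2.778, -0.017, 0.334]
[ 1.52 -0.03 -0.3   0.76 -0.02  2.05 -0.03]
```

```bash
python3 steer.py '[[[0,0,60,0,0],[0,0,120,0,0],[0,0,180,0,0],[0,0,240,0,0],[0,0,240,0,0]]]' | head -3; python3 -c "
from workcell import ctrl;print(ctrl.state()['joints'].round(2))"
```

```text
time_s: 3.72
tcp_pos: [172.4, -507.3, 525.2]
eef_rot: [2.791, -0.019, 0.333]
[ 1.55 -0.17 -0.28  1.41 -0.07  1.54  0.01]
```

```bash
python3 steer.py '[[[0,-55,8,0,0],[0,-110,15,0,0],[0,-165,22,0,0],[0,-220,30,0,0],[0,-265,36,0,0],[0,-265,36,0,0]]]' | head -3; python3 -c "
from workcell import ctrl;print(ctrl.state()['joints'].round(2))"
```

```text
time_s: 4.47
tcp_pos: [147.2, -301.2, 255.5]
eef_rot: [3.077, 0.468, 0.358]
[ 1.13 -0.3  -0.45  2.07  0.31  1.52 -0.54]
```

```bash
cat > fk.py <<'E'
import numpy as np
from scipy.spatial.transform import Rotation as Ro
from scipy.optimize import least_squares
lo=np.array([-2.86,-.3,-1.38,.06,-1.56,.09,-2.69]);hi=np.array([2.86,2.09,1.24,2.45,4.7,2.05,2.69])
D=[([1.252,.321,-.07,1.45,.023,1.371,-.057],[212.3,-614.4,222.6],[3.1415,0,.333]),
([.77,.23,.63,.75,-.19,2.05,.05],[192.5,-534.2,645.5],[2.99,-.012,.345]),
([.62,.07,.65,.8,-.06,2.05,-.01],[165.2,-478.4,696.9],[2.903,-.009,.332]),
([1.52,-.03,-.3,.76,-.02,2.05,-.03],[141.5,-428.6,757],[2.778,-.017,.334]),
([1.55,-.17,-.28,1.41,-.07,1.54,.01],[172.4,-507.3,525.2],[2.791,-.019,.333]),
([1.13,-.3,-.45,2.07,.31,1.52,-.54],[147.2,-301.2,255.5],[3.077,.468,.358])]
def fk(q,P,s):
    # P: h,L1,L2,L3, off1, yaw0, tool yaw ; s signs for j1,j3,j5,j7
    h,L1,L2,L3,o1,o2,y0,y7=P
    R=Ro.from_euler('z',s[0]*q[0]+y0); p=np.array([0,0,h])
    R=R*Ro.from_euler('y',q[1])*Ro.from_euler('z',s[1]*q[2]); p=p+R.apply([o1,0,L1])
    R=R*Ro.from_euler('y',q[3])*Ro.from_euler('z',s[2]*q[4]); p=p+R.apply([o2,0,L2])
    R=R*Ro.from_euler('y',q[5])*Ro.from_euler('z',s[3]*q[6]+y7); p=p+R.apply([0,0,L3])
    return p,R
def res(P,s):
    r=[]
    for q,p,e in D:
        a,R=fk(q,P,s); r+=list((a-p)/10)+list((R*Ro.from_euler('xyz',e).inv()).as_rotvec()*20)
    return np.array(r)
if __name__=='__main__':
    import itertools
    b=[]
    for s in itertools.product((1,-1),repeat=4):
      for y0 in(-2.5,0.):
       for y7 in(-1.5,0,1.5,3):
        f=least_squares(res,[330,400,400,250,0,0,y0,y7],args=(s,));b.append((f.cost,s,f.x))
    b.sort(key=lambda t:t[0])
    for c in b[:3]:print(c[0],c[1],c[2].round(3).tolist())
    print(res(b[0][2],b[0][1]).reshape(-1,6).round(1))
E
python3 fk.py; python3 -c "
from workcell import ctrl;s=ctrl.state();print([s[k].round(4).tolist() for k in('joints','tcp_pos','eef_rot')])"
```

```text
1.4433988585684117 (-1, -1, -1, -1) [252.817, 471.682, 516.011, 373.72, -5.039, 2.112, -0.046, 1.526]
1.44339885856892 (-1, -1, -1, -1) [252.817, 471.682, 516.011, 373.72, -5.039, 2.112, -0.046, 1.526]
1.4433988585749888 (-1, -1, -1, -1) [252.817, 471.682, 516.011, 373.72, -5.039, 2.112, -0.046, 1.526]
[[-0.3 -0.   0.1 -0.   0.  -0. ]
 [-0.1  0.2 -0.1 -0.   0.1 -0. ]
 [-0.1  0.5 -0.  -0.   0.3 -0.1]
 [ 0.7 -0.6  0.  -0.1  0.4 -0. ]
 [-0.1 -0.4  0.4 -0.2  0.3 -0.2]
 [ 0.2  0.7 -0.4  0.3  0.1 -0.3]]
[[1.1261, -0.3017, -0.4506, 2.0698, 0.3098, 1.5239, -0.535], [147.1703, -301.2163, 255.4854], [3.0767, 0.4684, 0.3583]]
```

```bash
cat > sim.py <<'E'
from fk import *
P=[252.817,471.682,516.011,373.72,-5.039,2.112,-.046,1.526];S=(-1,)*4
vm=np.array([2.57,2.57]+[3.14]*5)*.7/8
def step(q,p,R,a,reg):
    f=lambda x:np.r_[(fk(x,P,S)[0]-p)/a,(fk(x,P,S)[1]*R.inv()).as_rotvec(),reg*(x-q)]
    l=np.maximum(lo,q-vm);h=np.minimum(hi,q+vm);h=np.maximum(h,l+1e-6)
    return least_squares(f,np.clip(q,l+1e-7,h-1e-7),bounds=(l,h),max_nfev=30).x
def run(q,rows,a=300,reg=.05,lim=1):
    q=np.clip(np.array(q,float),lo+1e-6,hi-1e-6);p0,R0=fk(q,P,S)
    for r in rows:
        p=p0+R0.apply(r[:3]);R=R0*Ro.from_euler('z',r[3])
        if lim:
            pc,Rc=fk(q,P,S);d=p-pc;n=np.linalg.norm(d);p=pc+d*min(1,62.5/max(n,1e-6))
            w=(R*Rc.inv()).as_rotvec();n=np.linalg.norm(w);R=Ro.from_rotvec(w*min(1,.188/max(n,1e-6)))*Rc
        q=step(q,p,R,a,reg)
    return q
def show(q):
    p,R=fk(q,P,S);return p.round(0),R.as_euler('xyz').round(2),R.apply([0,0,1]).round(2)
if __name__=='__main__':
    u=lambda *z:[[0,0,-k,0] for k in z]
    T=[(D[0][0],u(60,120,180,240,300,360,420,480,540,600,700,700),1),(D[1][0],u(100,200,300,400,500,500),2),(D[2][0],u(300,300,300),None),
       (D[4][0],[[0,-55,8,0],[0,-110,15,0],[0,-165,22,0],[0,-220,30,0],[0,-265,36,0],[0,-265,36,0]],5)]
    for a in(100,300,1000):
      for reg in(.02,.2):
        print('a',a,reg)
        for q,r,e in T:print('  ',*show(run(q,r,a,reg)),'obs',D[e][1:] if e else ([155,-449,733],[2.828,-.014,.337]))
E
python3 sim.py
```

```text
a 100 0.02
   [ 208. -611.  914.] [2.32 0.   0.33] [ 0.24 -0.7  -0.68] obs ([192.5, -534.2, 645.5], [2.99, -0.012, 0.345])
   [ 170. -478.  977.] [ 2.26 -0.01  0.34] [ 0.27 -0.72 -0.64] obs ([165.2, -478.4, 696.9], [2.903, -0.009, 0.332])
   [ 151. -432.  865.] [2.55 0.01 0.33] [ 0.18 -0.53 -0.83] obs ([155, -449, 733], [2.828, -0.014, 0.337])
   [  98. -293.  404.] [-2.98 -0.    0.32] [-0.05  0.15 -0.99] obs ([147.2, -301.2, 255.5], [3.077, 0.468, 0.358])
a 100 0.2
   [ 208. -611.  914.] [2.32 0.   0.33] [ 0.24 -0.69 -0.68] obs ([192.5, -534.2, 645.5], [2.99, -0.012, 0.345])
   [ 170. -478.  977.] [2.26 0.02 0.33] [ 0.23 -0.73 -0.64] obs ([165.2, -478.4, 696.9], [2.903, -0.009, 0.332])
   [ 151. -432.  865.] [2.55 0.01 0.33] [ 0.18 -0.53 -0.83] obs ([155, -449, 733], [2.828, -0.014, 0.337])
   [  98. -293.  404.] [-2.99 -0.01  0.33] [-0.04  0.15 -0.99] obs ([147.2, -301.2, 255.5], [3.077, 0.468, 0.358])
a 300 0.02
   [ 197. -581.  725.] [2.81 0.   0.33] [ 0.1  -0.31 -0.95] obs ([192.5, -534.2, 645.5], [2.99, -0.012, 0.345])
   [ 171. -477.  805.] [ 2.68 -0.01  0.34] [ 0.16 -0.42 -0.
[... 958 characters left out ...]
, -0.009, 0.332])
   [ 153. -441.  711.] [2.88 0.   0.33] [ 0.08 -0.25 -0.97] obs ([155, -449, 733], [2.828, -0.014, 0.337])
   [ 153. -458.  454.] [ 2.81 -0.    0.32] [ 0.1  -0.31 -0.95] obs ([147.2, -301.2, 255.5], [3.077, 0.468, 0.358])
a 1000 0.2
   [ 189. -558.  584.] [3.11 0.   0.33] [ 0.01 -0.03 -1.  ] obs ([192.5, -534.2, 645.5], [2.99, -0.012, 0.345])
   [ 170. -484.  669.] [ 2.96 -0.    0.34] [ 0.06 -0.17 -0.98] obs ([165.2, -478.4, 696.9], [2.903, -0.009, 0.332])
   [ 152. -452.  712.] [2.88 0.   0.33] [ 0.08 -0.25 -0.97] obs ([155, -449, 733], [2.828, -0.014, 0.337])
   [ 145. -461.  464.] [ 2.81 -0.    0.33] [ 0.11 -0.31 -0.95] obs ([147.2, -301.2, 255.5], [3.077, 0.468, 0.358])
```

```bash
cat > sim2.py <<'E'
from sim import *
import sim
def jac(q,eps=1e-5):
    p,R=fk(q,P,S);J=np.zeros((6,7))
    for i in range(7):
        x=q.copy();x[i]+=eps;a,b=fk(x,P,S);J[:3,i]=(a-p)/1000/eps;J[3:,i]=(b*R.inv()).as_rotvec()/eps
    return J
def mk(lam,n,null=0,w=1.):
    W=np.diag([1]*3+[w]*3)
    def step(q,p,R,a,reg):
        q0=q.copy()
        for _ in range(n):
            pc,Rc=fk(q,P,S);e=W@np.r_[(p-pc)/1000,(R*Rc.inv()).as_rotvec()];J=W@jac(q)
            A=J.T@np.linalg.inv(J@J.T+lam**2*np.eye(6));d=A@e
            if null:d+=(np.eye(7)-A@J)@(null*((lo+hi)/2-q))
            q=np.clip(q+d,lo,hi)
        return q0+np.clip(q-q0,-vm,vm)
    return step
if __name__=='__main__':
    u=lambda *z:[[0,0,-k,0] for k in z]
    T=[(D[0][0],u(60,120,180,240,300,360,420,480,540,600,700,700),1),(D[1][0],u(100,200,300,400,500,500),2),(D[2][0],u(300,300,300),None),
       (D[4][0],[[0,-55,8,0],[0,-110,15,0],[0,-165,22,0],[0,-220,30,0],[0,-265,36,0],[0,-265,36,0]],5)]
    for lim in(1,0):
     for w in(.3,1):
      for lam in(.02,.1):
       for n in(3,15):
        sim.step=mk(lam,n,0,w);print('lim',lim,'w',w,lam,n)
        for q,r,e in T:
            x=sim.run(q,r,lim=lim);print('  ',*show(x)[:2],x.round(2) if e==5 else '')
E
python3 sim2.py
```

```text
lim 1 w 0.3 0.02 3
   [ 294. -806.  386.] [3.11 0.   0.33] 
   [ 141. -827.  483.] [ 2.99 -0.12  0.2 ] 
   [ 281. -706.  678.] [ 2.81 -0.29  0.2 ] 
   [ 103. -309.  234.] [-3.05 -0.13  0.29] [ 1.47 -0.3  -0.11  2.06 -0.15  1.49  0.12]
lim 1 w 0.3 0.02 15
   [ 290. -809.  376.] [3.12 0.   0.33] 
   [ 175. -818.  487.] [ 2.99 -0.04  0.3 ] 
   [ 263. -716.  672.] [ 2.8  -0.22  0.18] 
   [ 103. -308.  228.] [-3.04 -0.05  0.31] [ 1.29 -0.3  -0.03  2.07 -0.05  1.48  0.02]
lim 1 w 0.3 0.1 3
   [ 220. -642.  794.] [2.59 0.01 0.33] 
   [ 180. -569.  885.] [ 2.45 -0.03  0.32] 
   [ 178. -532.  893.] [2.46 0.04 0.31] 
   [ 104. -324.  253.] [-3.08 -0.12  0.3 ] [ 1.48 -0.3  -0.11  2.02 -0.14  1.5   0.12]
lim 1 w 0.3 0.1 15
   [ 220. -642.  794.] [2.59 0.01 0.33] 
   [ 187. -583.  870.] [ 2.47 -0.04  0.32] 
   [ 221. -555.  876.] [ 2.47 -0.01  0.36] 
   [ 106. -323.  249.] [-3.07 -0.05  0.31] [ 1.3  -0.3  -0.03  2.02 -0.06  1.49  0.02]
lim 1 w 1 0.02 3
   [ 298. -810.  345.] [-3.12  0.    0.34] 
   [  34. -849.  446.] [ 3.05 -0.3   0.  ] 
   [ 336. -675.  690.] [ 2.84 -0.44  0.26] 
   [ 103. -309
[... 1946 characters left out ...]
]
lim 0 w 1 0.02 15
   [-190. -514.  735.] [ 2.61 -0.08 -0.79] 
   [-420. -399.  745.] [ 2.58 -0.12 -0.9 ] 
   [402.   4. 936.] [ 2.31 -0.13  1.88] 
   [  95. -284.  244.] [-2.97 -0.02  0.32] [ 1.25 -0.3  -0.02  2.04 -0.02  1.58 -0.02]
lim 0 w 1 0.1 3
   [ 234. -681.  737.] [2.68 0.01 0.34] 
   [ 177. -593.  864.] [ 2.5  -0.22  0.26] 
   [ 160. -531.  923.] [ 2.38 -0.06  0.3 ] 
   [  98. -298.  249.] [-3.01 -0.12  0.29] [ 1.44 -0.3  -0.09  2.03 -0.13  1.56  0.1 ]
lim 0 w 1 0.1 15
   [ 233. -682.  737.] [2.68 0.01 0.33] 
   [ 195. -586.  863.] [ 2.49 -0.1   0.31] 
   [ 167. -522.  927.] [ 2.38 -0.02  0.31] 
   [  99. -296.  247.] [-3.   -0.03  0.32] [ 1.25 -0.3  -0.02  2.03 -0.03  1.55 -0.01]
```

```bash
cat > to.py <<'E'
import sys,numpy as np
from sim import *
from workcell import ctrl
s=ctrl.state();R=Ro.from_euler('xyz',s['eef_rot']);p=s['tcp_pos']
print('now',s['time_s'],p.round(0),'rot',s['eef_rot'].round(3),'z',R.apply([0,0,1]).round(3),'q',s['joints'].round(2),'F',s['ft_force'].round(1))
q=s['joints']
for a in sys.argv[1:]:
    w=np.array(eval('['+a+']'),float);d=R.inv().apply(w[:3]-p)
    for k in range(40):q=step(q,w[:3],R*Ro.from_euler('z',w[3] if len(w)>3 else 0),200,.02)
    print(a,'-> tool',d.round(0),'dist',np.linalg.norm(w[:3]-p).round(),'ik',show(q)[0],show(q)[1],q.round(2))
E
python3 to.py 250,-350,480 520,-120,500 560,300,520,.47 ; python3 -c "
from workcell import ctrl"
```

```text
now 4.475 [ 147. -301.  255.] rot [3.077 0.468 0.358] z [-0.399 -0.219 -0.89 ] q [ 1.13 -0.3  -0.45  2.07  0.31  1.52 -0.54] F [-0.3  0.   2. ]
250,-350,480 -> tool [ -31.   97. -230.] dist 252.0 ik [ 250. -350.  480.] [3.08 0.47 0.36] [ 0.92 -0.05 -0.35  1.44  0.43  1.94 -0.51]
520,-120,500 -> tool [ 258.  -13. -406.] dist 481.0 ik [ 516. -123.  490.] [2.99 0.39 0.37] [-0.7   0.43  1.11  1.04  0.    2.05 -0.77]
560,300,520,.47 -> tool [ 414. -385. -532.] dist 776.0 ik [550. 294. 493.] [ 3.07  0.1  -0.1 ] [-0.55  0.41  0.02  0.8   0.    2.05 -2.2 ]
```

```bash
python3 steer.py '[[[-6,20,-46,0,0],[-12,40,-92,0,0],[-18,60,-138,0,0],[-25,80,-184,0,0],[-31,97,-230,0,0],[20,78,-260,0,0],[68,60,-290,0,0],[116,40,-320,0,0],[164,22,-350,0,0],[212,5,-380,0,0],[258,-13,-406,0,0]]]' | head -3; python3 to.py 540,100,520 560,300,520,.47
```

```text
time_s: 5.85
tcp_pos: [364.9, -270.5, 475.9]
eef_rot: [3.107, 0.457, 0.369]
now 5.85 [ 365. -271.  476.] rot [3.107 0.457 0.369] z [-0.399 -0.192 -0.897] q [-0.1   0.09  0.47  1.31  0.33  2.05 -0.71] F [ 0.9 -0.2  0.2]
540,100,520 -> tool [ 247. -276. -180.] dist 412.0 ik [535.  96. 498.] [3.03 0.2  0.39] [-0.72  0.3   0.6   1.   -0.    2.05 -1.3 ]
560,300,520,.47 -> tool [ 328. -454. -227.] dist 605.0 ik [550. 295. 494.] [ 3.1   0.12 -0.1 ] [-0.49  0.42 -0.07  0.8  -0.    2.05 -2.22]
```

```bash
python3 steer.py '[[[31,-35,-23,0,0],[62,-70,-46,0,0],[93,-105,-69,0,0],[124,-140,-92,0,0],[155,-175,-115,0,0],[186,-210,-138,0,0],[217,-245,-160,0,0],[247,-276,-180,0,0],[275,-330,-195,0.1,0],[300,-390,-210,0.25,0],[328,-454,-227,0.4,0],[328,-454,-227,0.47,0],[328,-454,-227,0.47,0]]]' | head -3; python3 to.py 560,300,520
```

```text
time_s: 7.48
tcp_pos: [451.2, 188.2, 567.6]
eef_rot: [2.958, -0.031, 0.03]
now 7.475 [451. 188. 568.] rot [ 2.958 -0.031  0.03 ] z [ 0.036 -0.182 -0.983] q [-1.16  0.08  0.66  1.08  0.14  2.05 -1.98] F [ 4.7 -1.8 -2.7]
560,300,520 -> tool [ 111. -116.   30.] dist 163.0 ik [560. 300. 520.] [ 2.96 -0.03  0.03] [-0.87  0.43  0.43  0.76  0.01  2.03 -2.  ]
```

```bash
python3 to.py 330,450,600,-.6 90,560,620,-1.1 90,560,680,-1.1
```

```text
now 7.475 [451. 188. 568.] rot [ 2.958 -0.031  0.03 ] z [ 0.036 -0.182 -0.983] q [-1.16  0.08  0.66  1.08  0.14  2.05 -1.98] F [ 4.7 -1.8 -2.7]
330,450,600,-.6 -> tool [-112. -254.  -84.] dist 290.0 ik [330. 447. 588.] [ 3.   -0.06  0.64] [-1.52  0.25  0.64  0.86 -0.    2.05 -1.82]
90,560,620,-1.1 -> tool [-348. -365. -132.] dist 521.0 ik [ 91. 556. 602.] [ 3.08 -0.07  1.14] [-1.73  0.23  0.33  0.82  0.    2.05 -1.85]
90,560,680,-1.1 -> tool [-346. -354. -191.] dist 530.0 ik [ 91. 555. 653.] [ 3.1  -0.17  1.14] [-1.77  0.21  0.37  0.74 -0.    2.05 -1.84]
```

```bash
python3 steer.py '[[[-22,-50,-17,-0.12,0],[-45,-100,-34,-0.24,0],[-67,-150,-50,-0.36,0],[-90,-200,-67,-0.48,0],[-112,-254,-84,-0.6,0],[-160,-275,-93,-0.75,0],[-210,-300,-103,-0.9,0],[-260,-325,-113,-1.05,0],[-310,-345,-123,-1.1,0],[-348,-365,-132,-1.1,0],[-348,-365,-132,-1.1,0]]]' | head -3; python3 to.py 60,480,560
```

```text
time_s: 8.85
tcp_pos: [126.6, 528.7, 521.9]
eef_rot: [3.046, 0.101, 1.106]
now 8.85 [127. 529. 522.] rot [3.046 0.101 1.106] z [ 0.04  -0.133 -0.99 ] q [-1.82  0.25  0.55  0.99 -0.06  2.05 -1.76] F [-0.5 -0.1 -0.3]
60,480,560 -> tool [-77. -35. -34.] dist 91.0 ik [ 60. 480. 555.] [3.06 0.05 1.11] [-2.09  0.1   0.64  1.07  0.    2.05 -1.91]
```

```bash
python3 steer.py '[[[0,0,-62,0,0],[0,0,-124,0,0],[0,0,-200,0,0],[0,0,-200,0,0]]]' >/dev/null; python3 to.py | cut -c1-150; python3 steer.py '[[[0,0,-62,0,0],[0,0,-124,0,0],[0,0,-200,0,0]]]' >/dev/null; python3 to.py | cut -c1-150
```

```text
now 9.35 [126. 526. 557.] rot [3.059 0.03  1.109] z [ 0.061 -0.063 -0.996] q [-1.91  0.22  0.66  0.95 -0.06  2.05 -1.75] F [-0.1  0.2 -0.1]
now 9.725 [121. 520. 595.] rot [ 3.073 -0.045  1.116] z [ 0.081  0.01  -0.997] q [-2.01  0.18  0.76  0.92 -0.06  2.05 -1.75] F [ 0.  -0.3  1.2]
```

```bash
python3 to.py 450,300,480 464,-80,420,-.35 464,-80,190,-.35
```

```text
now 9.725 [121. 520. 595.] rot [ 3.073 -0.045  1.116] z [ 0.081  0.01  -0.997] q [-2.01  0.18  0.76  0.92 -0.06  2.05 -1.75] F [ 0.  -0.3  1.2]
450,300,480 -> tool [-58. 384. 139.] dist 412.0 ik [450. 300. 480.] [ 3.07 -0.05  1.12] [-1.78  0.1   1.24  1.28 -0.07  1.75 -1.02]
464,-80,420,-.35 -> tool [-395.  560.  196.] dist 713.0 ik [464. -80. 420.] [ 3.06 -0.02  1.46] [-1.11 -0.3   0.96  1.56  0.24  1.67 -0.23]
464,-80,190,-.35 -> tool [-406.  544.  425.] dist 801.0 ik [464. -80. 190.] [ 3.06 -0.02  1.46] [-1.08 -0.23  1.09  1.97  0.2   1.2  -0.16]
```

```bash
python3 steer.py '[[[-8,55,20,0,0],[-16,110,40,0,0],[-25,165,60,0,0],[-33,220,80,0,0],[-41,275,99,0,0],[-50,330,120,0,0],[-58,384,139,0,0],[-110,412,148,-0.1,0],[-165,440,157,-0.2,0],[-220,468,166,-0.35,0],[-275,496,175,-0.35,0],[-330,525,185,-0.35,0],[-395,560,196,-0.35,0],[-395,560,196,-0.35,0],[-395,560,196,-0.35,0]]]' | head -3; python3 to.py 464,-85,190
```

```text
time_s: 11.6
tcp_pos: [463.2, -84.1, 418.8]
eef_rot: [3.064, -0.019, 1.456]
now 11.6 [463. -84. 419.] rot [ 3.064 -0.019  1.456] z [ 0.079  0.01  -0.997] q [-0.87 -0.28  0.79  1.59  0.2   1.67 -0.18] F [ 0.1  0.  -0.4]
464,-85,190 -> tool [ -5. -17. 228.] dist 229.0 ik [464. -85. 190.] [ 3.06 -0.02  1.46] [-0.93 -0.18  0.99  1.97  0.14  1.19 -0.1 ]
```

```bash
python3 steer.py '[[[-1,-4,57,0,0],[-2,-8,114,0,0],[-4,-12,171,0,0],[-5,-17,228,0,0],[-5,-17,228,0,0]]]' | head -3
python3 - <<'E'
from h import *; from sim import *
s=ctrl.state();R=Ro.from_euler('xyz',s['eef_rot']);p=s['tcp_pos'];H=np.array([673.5,-158.6]);q=s['joints']
print(p.round(),q.round(2),s['ft_force'].round(1))
for th in(.75,.65,.55,.45,.35,.25,.15,.08,.04,.01,-.01):
    a=np.radians(217.3)-th;d=np.array([np.cos(a),np.sin(a)]);n=np.array([d[1],-d[0]])
    n=np.array([np.cos(a-np.pi/2),np.sin(a-np.pi/2)])
    w=np.r_[H+212*d+17*n,190]
    t=-((a-np.pi/2)-s['eef_rot'][2]);
    for k in range(6):q=step(q,w,R*Ro.from_euler('z',t),200,.02)
    print(th,w.round(),R.inv().apply(w-p).round(),round(t,2),show(q)[0],q.round(2))
E
```

```text
time_s: 12.22
tcp_pos: [461.6, -78.6, 187.1]
eef_rot: [3.071, -0.017, 1.467]
[462. -79. 187.] [-0.8  -0.2   0.84  2.01  0.15  1.2  -0.12] [-0.3  0.5  1. ]
0.75 [ 464. -121.  190.] [-42.   7.  -3.] -0.0 [ 464. -121.  190.] [-0.77 -0.12  0.94  1.95  0.07  1.19  0.05]
0.65 [ 461. -142.  190.] [-63.   7.  -4.] -0.1 [ 461. -142.  190.] [-0.77 -0.11  0.99  1.94  0.07  1.19  0.2 ]
0.55 [ 461. -163.  190.] [-84.   8.  -4.] -0.2 [ 461. -163.  190.] [-0.76 -0.09  1.03  1.93  0.05  1.19  0.36]
0.45 [ 462. -184.  190.] [-105.   12.   -4.] -0.3 [ 462. -184.  190.] [-0.74 -0.05  1.08  1.91  0.01  1.19  0.53]
0.35 [ 466. -205.  190.] [-125.   18.   -4.] -0.4 [ 466. -205.  190.] [-0.71  0.01  1.11  1.88 -0.05  1.2   0.72]
0.25 [ 472. -226.  190.] [-145.   26.   -4.] -0.5 [ 472. -226.  190.] [-0.65  0.07  1.12  1.85 -0.12  1.2   0.91]
0.15 [ 479. -246.  190.] [-164.   35.   -3.] -0.6 [ 479. -246.  190.] [-0.57  0.14  1.1   1.82 -0.18  1.21  1.09]
0.08 [ 486. -259.  190.] [-177.   43.   -3.] -0.67 [ 486. -259.  190.] [-0.51  0.18  1.09  1.79 -0.22  1.22  1.21]
0.04 [ 490. -266.  190.] [-184.   48.   -3.] -0.71 [ 490. -266.  190.] [-0.48  0.2   1.08  1.77 -0.24  1.23  1.27]
0.01 [ 493. -272.  190.] [-189.   52.   -2.] -0.74 [ 493. -272.  190.] [-0.46  0.22  1.07  1.76 -0.26  1.23  1.32]
-0.01 [ 496. -275.  190.] [-192.   55.   -2.] -0.76 [ 496. -275.  190.] [-0.44  0.23  1.06  1.75 -0.27  1.23  1.35]
```

```bash
python3 steer.py '[[[-22,4,-3,0,0],[-42,7,-3,0,0],[-53,7,-4,-0.05,0],[-63,7,-4,-0.1,0],[-74,7,-4,-0.15,0],[-84,8,-4,-0.2,0],[-95,10,-4,-0.25,0],[-105,12,-4,-0.3,0],[-115,15,-4,-0.35,0],[-125,18,-4,-0.4,0],[-135,22,-4,-0.45,0],[-145,26,-4,-0.5,0],[-155,30,-4,-0.55,0],[-164,35,-3,-0.6,0],[-171,39,-3,-0.64,0],[-177,43,-3,-0.67,0],[-181,45,-3,-0.69,0],[-184,48,-3,-0.71,0]]]'
python3 - <<'E'
from h import *
f=ctrl.grab_frame('top');g=ctrl.grab_frame('side')
a=cv2.resize(f[80:300,330:530],(400,440));b=cv2.resize(g[50:250,230:430],(400,400));im=np.zeros((440,800,3),np.uint8);im[:,:400]=a;im[:400,400:]=b
cv2.imwrite('pics/d1.png',im)
E
```

```text
time_s: 14.48
tcp_pos: [493.7, -264.1, 195.9]
eef_rot: [3.067, 0.031, 2.178]
ft_force: [-6.2, 6.1, 7.2]
finger_gap: 0.4
gripper_force: 4.1
```

View pics/d1.png

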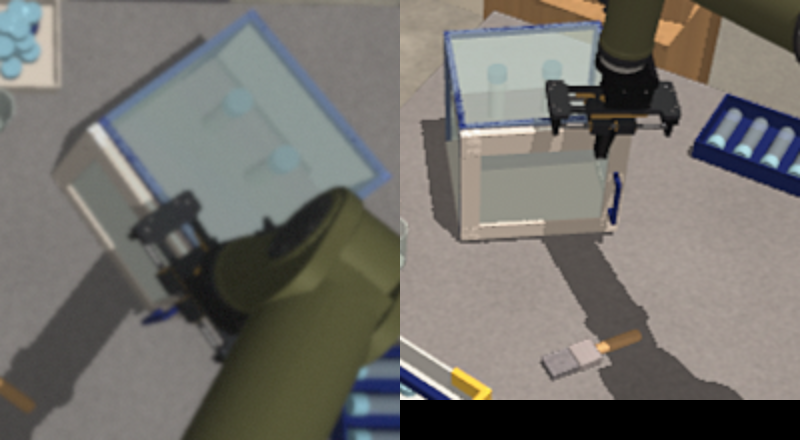

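The composite shows the door nearly flush with the front, with the fingers against its upper frame at (605,150). The 9 N reading means it is into the catch, so I'll push further in small steps.

```bash
python3 steer.py '[[[-3,0,0,0,0],[-6,0,0,0,0],[-9,0,0,0,0],[-9,0,0,0,0]]]'|sed -n 2,4p; python3 steer.py '[[[-3,0,0,0,0],[-5,0,0,0,0],[-5,0,0,0,0]]]'|sed -n 2,4p
```

```text
tcp_pos: [497.7, -272.4, 195.1]
eef_rot: [3.068, 0.03, 2.175]
ft_force: [-7.4, 9.9, 9.3]
tcp_pos: [497.9, -272.6, 194.9]
eef_rot: [3.069, 0.019, 2.177]
ft_force: [-17.6, 19.0, 21.5]
```

```bash
python3 steer.py '[[[20,0,0,0,0],[50,0,0,0,0],[80,0,-10,0,0],[80,0,-60,0,0],[80,0,-120,0,0],[80,0,-150,0,0]]]'|sed -n 2,4p; python3 to.py 587,184,250,-.85 588,184.5,97,-.85
```

```text
tcp_pos: [444.8, -216.5, 345.1]
eef_rot: [3.064, 0.041, 2.172]
ft_force: [-0.3, -0.8, -0.9]
now 16.2 [ 445. -217.  345.] rot [3.064 0.041 2.172] z [ 0.087  0.01  -0.996] q [-0.69 -0.26  0.94  1.7   0.18  1.51  0.84] F [-0.3 -0.8 -0.9]
587,184,250,-.85 -> tool [254. 336. 111.] dist 436.0 ik [587. 184. 250.] [3.12 0.09 3.02] [-0.76  0.19  0.45  1.58 -0.07  1.3   1.16]
588,184.5,97,-.85 -> tool [260. 325. 264.] dist 493.0 ik [588. 185.  97.] [3.12 0.09 3.02] [-0.88  0.33  0.62  1.76 -0.21  1.02  1.26]
```

Run:
```python
from h import *
f=ctrl.grab_frame('top');g=ctrl.grab_frame('side')
a=cv2.resize(f[80:300,200:500],(600,440));cv2.imwrite('pics/d2.png',a)
print(onz('top',(375,143),236))
```

```text
[ 676.49946526 -157.17970283  236.        ]
```

View pics/d2.png

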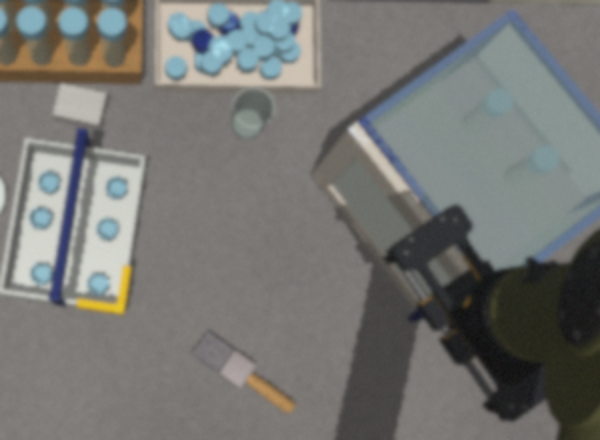

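The door's top edge now lies parallel against the cabinet front, from (355,130) to (405,190), and the tote hasn't moved. I'll move over the tote's bar with the fingers opening.

```bash
python3 steer.py '[[[32,42,14,-0.1,60],[64,84,28,-0.2,60],[96,126,42,-0.3,60],[128,168,56,-0.4,60],[160,210,70,-0.5,60],[192,252,84,-0.6,60],[224,294,98,-0.7,60],[254,336,111,-0.8,60],[254,336,111,-0.85,60],[254,336,111,-0.85,60]]]'|sed -n 2,5p
python3 - <<'E'
from h import *
s=ctrl.state()
f=ctrl.grab_frame('top');g=ctrl.grab_frame('side');w=ctrl.grab_frame('wrist')
im=np.zeros((600,800,3),np.uint8);im[:300,:400]=cv2.resize(w,(400,300));im[:300,400:]=cv2.resize(f[80:230,330:530],(400,300));im[300:,:400]=cv2.resize(g[60:210,240:440],(400,300))
im[300:,400:]=cv2.resize(g[150:300,120:320],(400,300))
cv2.imwrite('pics/e1.png',im);cv2.imwrite('pics/w1.png',w);cv2.imwrite('pics/s1.png',g);cv2.imwrite('pics/t1.png',f)
# bar position from wrist at z=126 using navy mask
h=cv2.cvtColor(w,cv2.COLOR_BGR2HSV);m=cv2.inRange(h,(108,120,40),(130,255,255));k=cv2.connectedComponentsWithStats(m)
i=1+np.argmax(k[2][1:,4]);pts=np.argwhere(k[1]==i)[:,::-1].astype(np.float32)
B=cv2.boxPoints(cv2.minAreaRect(pts));print(k[2][i],B.round())
for b in B:print(onz('wrist',b,126).round(1))
E
python3 to.py 588,184.5,97
```

```text
tcp_pos: [584.7, 185.0, 244.3]
eef_rot: [3.124, 0.079, 3.023]
ft_force: [0.2, -0.3, 0.2]
finger_gap: 60.2
[287 244   7  18  84] [[287. 244.]
 [293. 244.]
 [293. 261.]
 [287. 261.]]
[630.5 180.6 126. ]
[631.2 186.  126. ]
[648.5 184.  126. ]
[647.7 178.5 126. ]
now 17.7 [585. 184. 246.] rot [3.122 0.08  3.021] z [ 0.082  0.01  -0.997] q [-0.98  0.19  0.71  1.61 -0.12  1.3   1.2 ] F [ 1.2 -0.7  0.3]
588,184.5,97 -> tool [  9.  -2. 149.] dist 149.0 ik [588. 185.  97.] [3.12 0.08 3.02] [-0.92  0.35  0.67  1.76 -0.24  1.03  1.28]
```

View pics/e1.png

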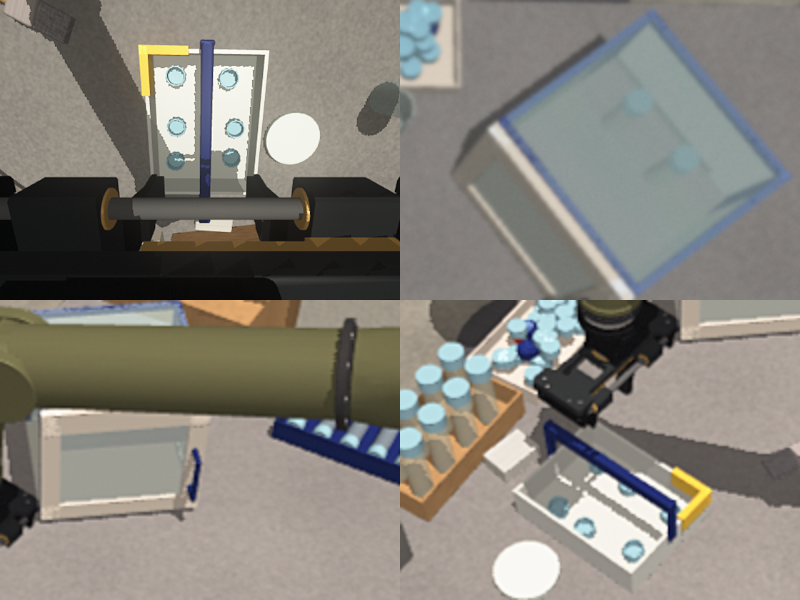

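The door is flush with the cabinet front. In the wrist view the bar is centred between the fingers, near column 207 of the crop, with its near end at (207,42). I'll check the bar's lateral position from the wrist image.

Run:
```python
from h import *
w=cv2.imread('pics/w1.png').astype(int)
m=(w[...,0]>w[...,2]+25)&(w[...,0]>w[...,1]+15)
for r in(70,100,140,180,210,250):
    c=np.where(m[r,270:315])[0]+270
    if len(c):print(r,c.min(),c.max(),[onz('wrist',(x,r),126).round(1).tolist()[:2] for x in(c.min(),c.max()+1)])
```

```text
70 282 298 [[485.0, 194.2], [486.6, 207.1]]
100 282 297 [[506.6, 191.5], [508.1, 204.0]]
140 282 296 [[537.3, 187.6], [538.7, 199.8]]
180 281 295 [[570.4, 182.6], [572.0, 195.3]]
210 281 294 [[597.2, 179.2], [598.8, 191.4]]
250 287 293 [[636.5, 179.8], [637.3, 186.2]]
```

```bash
python3 steer.py '[[[3,0,50,0,60],[6,0,100,0,60],[8,0,130,0,60],[9,0,149,0,60],[9,0,149,0,60]]]' | sed -n 2,4p; python3 steer.py '[[[0,0,0,0,0],[0,0,0,0,0],[0,0,0,0,0],[0,0,0,0,0],[0,0,0,0,0]]]' 45; python3 steer.py '[[[0,0,-4,0,0],[0,0,-10,0,0],[0,0,-20,0,0],[0,0,-30,0,0],[0,0,-30,0,0]]]'
```

```text
tcp_pos: [587.4, 187.6, 96.1]
eef_rot: [3.122, 0.079, 3.023]
ft_force: [0.5, 0.3, -0.9]
time_s: 18.95
tcp_pos: [587.9, 188.3, 96.8]
eef_rot: [3.122, 0.08, 3.024]
ft_force: [-0.5, -0.0, -0.4]
finger_gap: 17.7
gripper_force: 0.0
time_s: 19.58
tcp_pos: [586.3, 188.2, 128.1]
eef_rot: [3.12, 0.082, 3.024]
ft_force: [-0.6, 0.2, -4.8]
finger_gap: 13.3
gripper_force: 44.8
```

```bash
python3 steer.py '[[[0,0,-20,0,0],[0,0,-60,0,0],[0,0,-105,0.05,0],[0,0,-150,0.1,0],[0,0,-195,0.15,0],[0,0,-240,0.2,0],[0,0,-285,0.25,0],[0,0,-330,0.3,0],[0,0,-375,0.35,0],[0,0,-420,0.35,0],[0,0,-440,0.35,0],[0,0,-440,0.35,0]]]'; python3 to.py | cut -c1-190
```

```text
time_s: 21.08
tcp_pos: [549.8, 182.6, 567.4]
eef_rot: [3.093, 0.071, 2.672]
ft_force: [0.8, -0.4, -5.0]
finger_gap: 13.9
gripper_force: 44.8
now 21.075 [550. 183. 567.] rot [3.093 0.071 2.672] z [ 0.085  0.011 -0.996] q [-0.96  0.22  0.79  0.95 -0.16  1.94  0.85] F [ 0.8 -0.4 -5. ]
```

```bash
python3 steer.py '[[[0,0,-60,0,0],[0,0,-120,0,0],[0,0,-180,0,0],[0,0,-180,0,0]]]' >/dev/null; python3 to.py | cut -c1-190; python3 steer.py '[[[0,0,-60,0,0],[0,0,-120,0,0],[0,0,-180,0,0],[0,0,-180,0,0]]]' >/dev/null; python3 to.py | cut -c1-190; python3 steer.py '[[[0,0,-60,0,0],[0,0,-120,0,0],[0,0,-180,0,0],[0,0,-180,0,0]]]' >/dev/null; python3 to.py | cut -c1-190
```

```text
now 21.575 [523. 175. 652.] rot [3.042 0.121 2.667] z [ 0.153  0.034 -0.988] q [-0.7   0.18  0.43  0.77 -0.07  2.05  0.79] F [-0.6  0.6 -3.5]
now 22.075 [492. 166. 693.] rot [2.987 0.174 2.662] z [ 0.223  0.058 -0.973] q [-0.96  0.1   0.69  0.78 -0.06  2.05  0.79] F [-1.2  0.5 -4.1]
now 22.575 [475. 167. 729.] rot [2.929 0.223 2.67 ] z [ 0.289  0.089 -0.953] q [-1.45  0.09  1.24  0.75 -0.12  2.05  0.83] F [-0.1  0.4 -3.7]
```

```bash
python3 steer.py '[[[0,0,-60,0,0],[0,0,-120,0,0],[0,0,-180,0,0],[0,0,-180,0,0]]]' >/dev/null; python3 to.py | cut -c1-190; python3 steer.py '[[[0,0,-60,0,0],[0,0,-120,0,0],[0,0,-180,0,0],[0,0,-180,0,0]]]' >/dev/null; python3 to.py | cut -c1-190; python3 steer.py '[[[0,0,-60,0,0],[0,0,-120,0,0],[0,0,-180,0,0],[0,0,-180,0,0]]]' >/dev/null; python3 to.py | cut -c1-190;python3 steer.py '[[[0,0,-60,0,0],[0,0,-120,0,0],[0,0,-180,0,0],[0,0,-180,0,0]]]' >/dev/null; python3 to.py | cut -c1-190
```

```text
now 23.075 [456. 150. 757.] rot [2.883 0.262 2.647] z [ 0.341  0.106 -0.934] q [-0.88  0.    0.49  0.72  0.04  2.05  0.74] F [-0.  -0.7 -3.3]
now 23.575 [431. 134. 782.] rot [2.839 0.293 2.633] z [ 0.386  0.127 -0.914] q [ 0.02 -0.03 -0.37  0.7   0.01  2.05  0.76] F [ 0.  -0.7 -4. ]
now 24.075 [385. 119. 817.] rot [2.776 0.346 2.612] z [ 0.454  0.148 -0.878] q [ 0.1  -0.12 -0.34  0.7  -0.08  2.05  0.8 ] F [-0.3 -0.5 -4.3]
now 24.575 [365. 117. 842.] rot [2.727 0.388 2.598] z [ 0.505  0.166 -0.847] q [-0.42 -0.16 -0.01  0.69  0.07  2.05  0.72] F [-0.1  0.8 -3.6]
```

Run:
```python
from h import *
w=ctrl.grab_frame('wrist');g=ctrl.grab_frame('side');f=ctrl.grab_frame('top')
im=np.zeros((600,800,3),np.uint8);im[:300,:400]=cv2.resize(w,(400,300));im[:300,400:]=cv2.resize(g,(400,300));im[300:,:400]=cv2.resize(f,(400,300));im[300:,400:]=cv2.resize(w[40:250,130:410],(400,300))
cv2.imwrite('pics/f1.png',im)
```

```text
(no output)
```

View pics/f1.png

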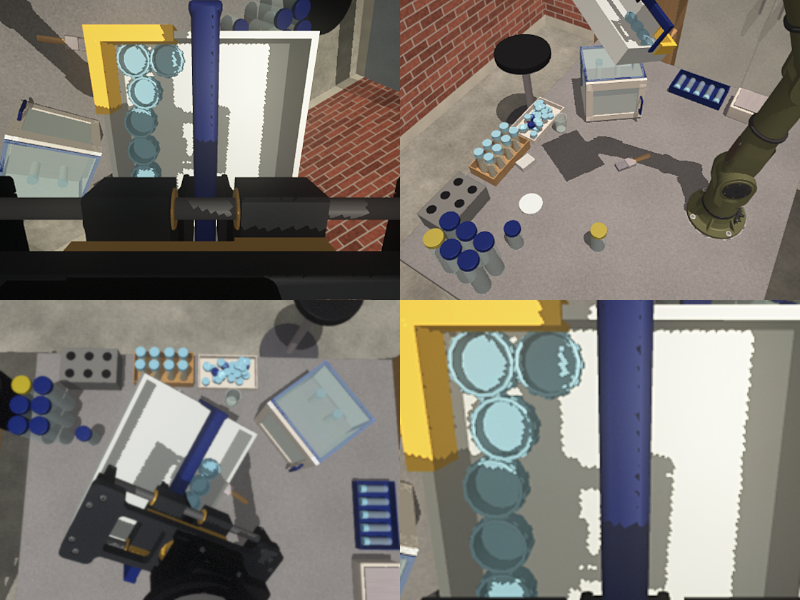

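All six caps have slid against the clip-side walls, but five stand in a line along the -y wall, from (130,58) to (145,170) in the wrist view, with one beside the corner cap. I'll swirl the tote to pack them tighter and measure the caps from the wrist image.

```bash
cat > caps.py <<'E'
from h import *
from scipy.spatial.transform import Rotation as Ro
s=ctrl.state();w=ctrl.grab_frame('wrist');cv2.imwrite('pics/wlast.png',w)
R=Ro.from_euler('xyz',s['eef_rot']).as_matrix();T=s['tcp_pos']
pitch=.08 # tool was tilted when it gripped
g=T-19*R[:,2];X,Y,Z=-R[:,0],R[:,1],-R[:,2]
c,sn=np.cos(pitch),np.sin(pitch)
X,Z=c*X+sn*Z,c*Z-sn*X
if X@np.array([0,0,1])<0 and 0:pass
O=g-115*Z
hsv=cv2.cvtColor(w,cv2.COLOR_BGR2HSV)
def pts(m,h):
    o=[]
    for v,u in np.argwhere(m>0):
        a,d=ray('wrist',(u,v));k=((O+h*Z-a)@Z)/(d@Z);q=a+k*d-O;o.append((q@X,q@Y))
    return np.array(o)
m=cv2.inRange(hsv,(84,50,50),(102,255,255));m[260:]=0;n,l,st,ce=cv2.connectedComponentsWithStats(m)
m=np.isin(l,[i for i in range(1,n) if st[i][4]>40]).astype(np.uint8)
m[:, :150]=0
p=pts(m,18);p=p[(abs(p[:,0])<112)&(abs(p[:,1])<90)]
print('t',s['time_s'],'z',R[:,2].round(3),'grip',round(s['finger_gap'],1))
H,xe,ye=np.histogram2d(p[:,0],p[:,1],bins=[np.arange(-115,116,10),np.arange(-90,91,10)])
for i in np.where(H.sum(1)>0)[0]:print(int(xe[i]+5),H[i].astype(int).tolist())
ym=cv2.inRange(hsv,(18,120,60),(32,255,255));q=pts(ym[:200],55);print('yellow',q.min(0).round(),q.max(0).round())
E
python3 caps.py
```

```text
Traceback (most recent call last):
  File "caps.py", line 20, in <module>
    p=pts(m,18);p=p[(abs(p[:,0])<112)&(abs(p[:,1])<90)]
  File "caps.py", line 15, in pts
    a,d=ray('wrist',(u,v));k=((O+h*Z-a)@Z)/(d@Z);q=a+k*d-O;o.append((q@X,q@Y))
        ~~~^^^^^^^^^^^^^^^
  File "h.py", line 4, in ray
    c=ctrl.camera_info(n);K,R,t=map(np.array,(c['intrinsics'],c['R'],c['t']))
ValueError: time passes only in moves, steps and waits
```

```bash
python3 - <<'E'
s=open('caps.py').read()
a=s.index('def pts');b=s.index("m=cv2.inRange(hsv,(84")
s=s[:a]+'''C=ctrl.camera_info('wrist');Kc,Rc,tc=[np.array(C[k]) for k in('intrinsics','R','t')]
def pts(m,h):
    vu=np.argwhere(m>0);d=(Rc.T@np.linalg.solve(Kc,np.c_[vu[:,1],vu[:,0],np.ones(len(vu))].T)).T;a=-Rc.T@tc
    q=a+d*(((O+h*Z-a)@Z)/(d@Z))[:,None]-O;return np.c_[q@X,q@Y]
'''+s[b:]
open('caps.py','w').write(s)
E
python3 caps.py
```

```text
t 24.775 z [ 0.504  0.163 -0.848] grip 13.5
-110 [0, 0, 0, 0, 0, 0, 14, 0, 0, 0, 0, 0, 0, 0, 0, 0, 0, 0]
-100 [0, 0, 2, 11, 0, 0, 41, 0, 0, 0, 0, 0, 0, 0, 0, 0, 0, 0]
-90 [0, 19, 84, 71, 0, 17, 19, 0, 0, 0, 0, 0, 0, 0, 0, 0, 0, 0]
-80 [0, 10, 130, 140, 30, 0, 0, 0, 0, 0, 0, 0, 0, 0, 0, 0, 0, 0]
-70 [0, 18, 175, 181, 77, 0, 0, 0, 0, 0, 0, 0, 0, 0, 0, 0, 0, 0]
-60 [0, 53, 163, 134, 9, 0, 0, 0, 0, 0, 0, 0, 0, 0, 0, 0, 0, 0]
-50 [18, 129, 188, 152, 0, 0, 0, 0, 0, 0, 0, 0, 0, 0, 0, 0, 0, 0]
-40 [26, 115, 179, 145, 2, 0, 0, 0, 0, 0, 0, 0, 0, 0, 0, 0, 0, 0]
-30 [2, 125, 184, 96, 0, 0, 0, 0, 0, 0, 0, 0, 0, 0, 0, 0, 0, 0]
-20 [10, 167, 175, 167, 13, 0, 0, 0, 0, 0, 0, 0, 0, 0, 0, 0, 0, 0]
-10 [22, 169, 174, 153, 2, 0, 0, 0, 0, 0, 0, 0, 0, 0, 0, 0, 0, 0]
0 [0, 101, 169, 134, 3, 0, 0, 0, 0, 0, 0, 0, 0, 0, 0, 0, 0, 0]
10 [1, 144, 170, 161, 25, 0, 0, 0, 0, 0, 0, 0, 0, 0, 0, 0, 0, 0]
yellow [-125. -101.] [-53. -24.]
```

```bash
python3 steer.py '[[[0,0,0,-0.18,0],[0,0,0,-0.36,0],[0,0,0,-0.54,0],[0,0,0,-0.72,0],[0,0,0,-0.9,0],[0,0,0,-1.05,0],[0,0,0,-1.2,0],[0,0,0,-1.2,0]]]' | sed -n 2,3p; python3 caps.py
```

```text
tcp_pos: [365.8, 114.7, 842.3]
eef_rot: [-2.89, 0.507, -2.345]
t 25.825 z [ 0.507  0.162 -0.846] grip 13.5
-110 [0, 0, 1, 44, 0, 104, 154, 96, 0, 0, 109, 84, 3, 0, 0, 0, 0, 0]
-100 [0, 2, 83, 162, 1, 129, 210, 135, 0, 0, 149, 57, 0, 0, 0, 0, 0, 0]
-90 [0, 20, 144, 169, 79, 11, 103, 65, 0, 0, 53, 17, 0, 0, 0, 0, 0, 0]
-80 [0, 17, 114, 194, 194, 87, 192, 101, 0, 0, 0, 0, 0, 0, 0, 0, 0, 0]
-70 [0, 12, 68, 175, 170, 146, 196, 121, 0, 0, 0, 0, 0, 0, 0, 0, 0, 0]
-60 [0, 0, 14, 24, 16, 40, 118, 84, 0, 0, 0, 0, 0, 0, 0, 0, 0, 0]
-50 [0, 0, 0, 0, 0, 0, 3, 0, 0, 0, 0, 0, 0, 0, 0, 0, 0, 0]
yellow [-127. -100.] [-54. 105.]
```

```bash
python3 steer.py '[[[0,0,0,0.18,0],[0,0,0,0.36,0],[0,0,0,0.54,0],[0,0,0,0.72,0],[0,0,0,0.9,0],[0,0,0,1.05,0],[0,0,0,1.1,0],[0,0,0,1.1,0]]]' | sed -n 2,3p; python3 caps.py
```

```text
tcp_pos: [366.0, 115.1, 842.3]
eef_rot: [2.766, 0.427, 2.691]
t 26.875 z [ 0.507  0.163 -0.847] grip 13.5
-110 [0, 0, 0, 0, 0, 0, 23, 2, 0, 0, 11, 0, 3, 0, 0, 0, 0, 0]
-100 [0, 0, 0, 0, 0, 0, 55, 17, 0, 0, 14, 0, 0, 0, 0, 0, 0, 0]
-90 [0, 0, 0, 0, 0, 3, 57, 38, 0, 0, 31, 0, 0, 0, 0, 0, 0, 0]
-80 [0, 0, 0, 0, 0, 7, 8, 0, 0, 0, 4, 3, 0, 0, 0, 0, 0, 0]
yellow [-125. -100.] [-53.  92.]
```

View pics/wlast.png

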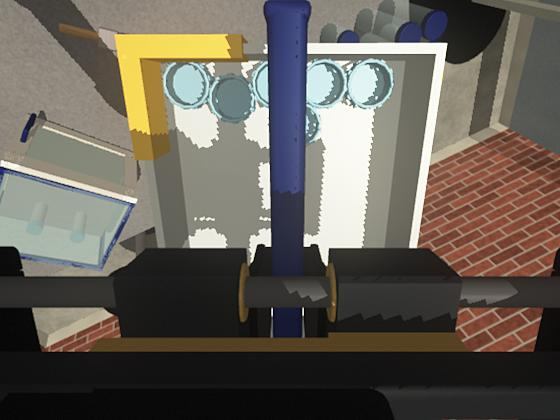

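Five caps now line the -x wall, at pixels (187,85) to (370,85), with the sixth at (312,125). I over-swirled, so I'll swing back with a smaller amplitude.

```bash
sed -i 's/(84,50,50)/(84,28,50)/' caps.py; python3 steer.py '[[[0,0,0,0.18,0],[0,0,0,0.36,0],[0,0,0,0.54,0],[0,0,0,0.72,0],[0,0,0,0.9,0],[0,0,0,1.0,0],[0,0,0,1.1,0]]]' | sed -n 2,3p; python3 caps.py
```

```text
tcp_pos: [366.0, 115.4, 842.2]
eef_rot: [2.59, -0.111, 1.704]
t 27.8 z [ 0.507  0.163 -0.847] grip 13.6
-110 [1, 18, 112, 116, 114, 159, 146, 116, 0, 0, 77, 144, 139, 44, 0, 0, 0, 0]
-100 [60, 157, 214, 194, 198, 210, 199, 159, 0, 0, 118, 224, 206, 54, 0, 0, 0, 0]
-90 [11, 148, 199, 57, 111, 198, 68, 40, 0, 0, 48, 151, 129, 1, 0, 0, 0, 0]
-80 [43, 153, 207, 176, 187, 210, 173, 0, 0, 0, 0, 0, 0, 0, 0, 0, 0, 0]
-70 [69, 194, 195, 193, 194, 192, 189, 10, 0, 0, 0, 0, 0, 0, 0, 0, 0, 0]
-60 [7, 137, 169, 80, 127, 176, 84, 0, 0, 0, 0, 0, 0, 0, 0, 0, 0, 0]
yellow [-125. -114.] [-54. -22.]
```

```bash
python3 steer.py '[[[0,0,0,0.1,0],[0,0,0,0.2,0],[0,0,0,0.1,0],[0,0,0,-0.1,0]]]' >/dev/null; python3 caps.py; python3 steer.py '[[[0,0,0,-0.18,0],[0,0,0,-0.36,0],[0,0,0,-0.54,0],[0,0,0,-0.72,0],[0,0,0,-0.8,0],[0,0,0,-0.8,0],[0,0,0,-0.8,0]]]' | sed -n 2,3p; python3 caps.py
```

```text
t 28.35 z [ 0.507  0.163 -0.847] grip 13.7
-100 [18, 91, 137, 45, 0, 0, 0, 0, 0, 0, 0, 0, 0, 0, 0, 0, 0, 0]
-90 [70, 181, 213, 174, 0, 0, 0, 0, 0, 0, 0, 0, 0, 0, 0, 0, 0, 0]
-80 [88, 200, 196, 150, 0, 0, 0, 0, 0, 0, 0, 0, 0, 0, 0, 0, 0, 0]
-70 [0, 83, 116, 23, 0, 0, 0, 0, 0, 0, 0, 0, 0, 0, 0, 0, 0, 0]
-60 [13, 149, 191, 157, 4, 0, 0, 0, 0, 0, 0, 0, 0, 0, 0, 0, 0, 0]
-50 [62, 192, 196, 174, 11, 0, 0, 0, 0, 0, 0, 0, 0, 0, 0, 0, 0, 0]
-40 [19, 169, 187, 107, 0, 0, 0, 0, 0, 0, 0, 0, 0, 0, 0, 0, 0, 0]
-30 [0, 15, 103, 51, 0, 0, 0, 0, 0, 0, 0, 0, 0, 0, 0, 0, 0, 0]
-20 [4, 158, 185, 188, 22, 0, 0, 0, 0, 0, 0, 0, 0, 0, 0, 0, 0, 0]
-10 [9, 175, 174, 167, 21, 0, 0, 0, 0, 0, 0, 0, 0, 0, 0, 0, 0, 0]
0 [0, 76, 173, 132, 1, 0, 0, 0, 0, 0, 0, 0, 0, 0, 0, 0, 0, 0]
10 [0, 98, 150, 147, 41, 0, 0, 0, 0, 0, 0, 0, 0, 0, 0, 0, 0, 0]
yellow [-125. -111.] [-53. -24.]
tcp_pos: [366.0, 115.5, 842.2]
eef_rot: [2.687, 0.341, 2.482]
t 29.275 z [ 0.507  0.163 -0.847] grip 13.6
-110 [43, 151, 156, 119, 0, 0, 0, 0, 0, 0, 0, 0, 0, 0, 0, 0, 0, 0]
-100 [93, 213, 212, 169, 0, 0, 0, 0, 0, 0, 0, 0, 0, 0, 0, 0, 0, 0]
-90 [9, 172, 212, 46, 0, 0, 0, 0, 0, 0, 0, 0, 0, 0, 0, 0, 0, 0]
-80 [67, 193, 196, 164, 0, 0, 0, 0, 0, 0, 0, 0, 0, 0, 0, 0, 0, 0]
-70 [85, 195, 196, 177, 0, 0, 0, 0, 0, 0, 0, 0, 0, 0, 0, 0, 0, 0]
-60 [15, 151, 192, 74, 0, 0, 0, 0, 0, 0, 0, 0, 0, 0, 0, 0, 0, 0]
-50 [24, 180, 190, 177, 6, 0, 0, 0, 0, 0, 0, 0, 0, 0, 0, 0, 0, 0]
-40 [48, 189, 193, 181, 8, 0, 0, 0, 0, 0, 0, 0, 0, 0, 0, 0, 0, 0]
-30 [3, 122, 176, 106, 0, 0, 0, 0, 0, 0, 0, 0, 0, 0, 0, 0, 0, 0]
-20 [7, 168, 185, 189, 25, 0, 0, 0, 0, 0, 0, 0, 0, 0, 0, 0, 0, 0]
-10 [14, 173, 175, 165, 9, 0, 0, 0, 0, 0, 0, 0, 0, 0, 0, 0, 0, 0]
0 [0, 95, 171, 145, 3, 0, 0, 0, 0, 0, 0, 0, 0, 0, 0, 0, 0, 0]
10 [0, 127, 157, 147, 38, 0, 0, 0, 0, 0, 0, 0, 0, 0, 0, 0, 0, 0]
yellow [-125. -100.] [-54.  81.]
```

```bash
cat >> caps.py <<'E'
print('downhill deg',round(np.degrees(np.arctan2(-Y[2],-X[2])),1),'tilt',round(np.degrees(np.arccos(Z[2])),1))
E
sed -i "s/^for i in np.where.*/J=H[:,:].reshape(23,18);[print(int(xe[i]+5),' '.join('#' if v>100 else '+' if v>30 else '.' for v in H[i])) for i in np.where(H.sum(1)>0)[0]]/" caps.py
python3 steer.py '[[[0,0,0,-0.18,0],[0,0,0,-0.36,0],[0,0,0,-0.54,0],[0,0,0,-0.72,0],[0,0,0,-0.9,0],[0,0,0,-0.9,0]]]' | sed -n 2,3p; python3 caps.py
```

```text
tcp_pos: [366.0, 115.5, 842.2]
eef_rot: [-3.137, 0.561, -2.821]
t 30.075 z [ 0.507  0.163 -0.847] grip 13.8
-110 # # # # . . . . . . . . . . . . . .
-100 # # # # . . . . . . . . . . . . . .
-90 . # # + . . . . . . . . . . . . . .
-80 + # # # . . . . . . . . . . . . . .
-70 + # # # . . . . . . . . . . . . . .
-60 . # # + . . . . . . . . . . . . . .
-50 . # # # . . . . . . . . . . . . . .
-40 + # # # . . . . . . . . . . . . . .
-30 . # # # . . . . . . . . . . . . . .
-20 . # # # . . . . . . . . . . . . . .
-10 . # # # . . . . . . . . . . . . . .
0 . + # # . . . . . . . . . . . . . .
10 . # # # + . . . . . . . . . . . . .
yellow [-126. -100.] [-32.  96.]
downhill deg 179.6 tilt 36.7
```

```bash
python3 steer.py '[[[0,0,0,-0.15,0],[0,0,0,-0.25,0],[0,0,0,-0.25,0]]]' >/dev/null; python3 caps.py;  python3 steer.py '[[[0,0,0,-0.05,0]]]' >/dev/null; python3 caps.py
```

```text
t 30.5 z [ 0.507  0.163 -0.847] grip 13.6
-110 + # # # . . . . . . . . . . . . . .
-100 + # # # . . . . . . . . . . . . . .
-90 . # # + . . . . . . . . . . . . . .
-80 . # # # + . . . . . . . . . . . . .
-70 . # # # + . . . . . . . . . . . . .
-60 . + # # . . . . . . . . . . . . . .
-50 . # # # + . . . . . . . . . . . . .
-40 . # # # + . . . . . . . . . . . . .
-30 . + # # . . . . . . . . . . . . . .
-20 . # # # + . . . . . . . . . . . . .
-10 . # # # . . . . . . . . . . . . . .
0 . + # # . . . . . . . . . . . . . .
10 . + # # + . . . . . . . . . . . . .
yellow [-143. -100.] [-54.  94.]
downhill deg 166.9 tilt 36.6
t 30.675 z [ 0.507  0.163 -0.847] grip 13.5
-110 . + # # + . . . . . . . . . . . . .
-100 . # # # + . . . . . . . . . . . . .
-90 . + # # # . . . . . . . . . . . . .
-80 . . # # # # . . . . . . . . . . . .
-70 . . # # # + . . . . . . . . . . . .
-60 . . . # # . . . . . . . . . . . . .
-50 . . # # # + . . . . . . . . . . . .
-40 . . # # # + . . . . . . . . . . . .
-30 . + # # + . . . . . . . . . . . . .
-20 . # # # + . . . . . . . . . . . . .
-10 . # # # + . . . . . . . . . . . . .
0 . . # # # . . . . . . . . . . . . .
10 . + # # # . . . . . . . . . . . . .
yellow [-138. -101.] [-54.  97.]
downhill deg 164.3 tilt 36.6
```

```bash
python3 steer.py '[[[0,0,0,0.05,0]]]' >/dev/null; python3 caps.py;  python3 steer.py '[[[0,0,0,0.1,0]]]' >/dev/null; python3 caps.py
```

```text
t 30.85 z [ 0.507  0.163 -0.847] grip 13.7
-110 . # # # + + # + . . . . . . . . . .
-100 . # # # + + # # . . . . . . . . . .
-90 . . # + . . # # . . . . . . . . . .
-80 . . + # + # # # . . . . . . . . . .
-70 . . # # # # # # . . . . . . . . . .
-60 . . # # # + # + . . . . . . . . . .
-50 . . + # # # + . . . . . . . . . . .
-40 . . . + # # # . . . . . . . . . . .
-30 . . . + # # # # . . . . . . . . . .
-20 . . . . + + # # . . . . . . . . . .
-10 . . . . . . # # . . . . . . . . . .
0 . . . . . . . . . . . . . . . . . .
yellow [-142. -100.] [-54. 166.]
downhill deg 167.0 tilt 36.6
t 31.025 z [ 0.507  0.163 -0.847] grip 13.3
-110 . # # # + . . . . . + . . . . . . .
-100 . # # # + . . . . . # # # . . . . .
-90 . + # # # + # # . . # # # # # # + .
-80 . . + # # # # # . . + # # # # # # .
-70 . . + # # # # # . . . + . # # # + .
-60 . . . + + . . + . . . . . . . . . .
yellow [-143. -100.] [-29.  89.]
downhill deg 172.1 tilt 36.7
```

```bash
python3 steer.py '[[[0,0,0,0.18,0],[0,0,0,0.36,0],[0,0,0,0.54,0],[0,0,0,0.72,0],[0,0,0,0.9,0],[0,0,0,0.9,0],[0,0,0,0.9,0]]]' >/dev/null; python3 caps.py
```

```text
t 31.95 z [ 0.507  0.163 -0.847] grip 13.7
-110 + # # # # # # + . . + . + + . . . .
-100 + # # # # # # # . . # . + # . . . .
-90 . # # + + # # . . . . + # . . . . .
-80 + # # # # # # . . . . . . . . . . .
-70 + # # # # # # . . . . . . . . . . .
-60 . # # + # # + . . . . . . . . . . .
yellow [-125. -100.] [-54. -23.]
downhill deg -142.2 tilt 35.7
```

```bash
python3 steer.py '[[[0,0,0,0.18,0],[0,0,0,0.36,0],[0,0,0,0.54,0],[0,0,0,0.72,0],[0,0,0,0.8,0],[0,0,0,0.8,0]]]' >/dev/null; python3 caps.py; python3 steer.py '[[[0,0,0,0.12,0],[0,0,0,0.12,0]]]' >/dev/null; python3 caps.py
```

```text
t 32.75 z [ 0.507  0.163 -0.847] grip 13.6
-110 . . # # # # # + . . + # # + . . . .
-100 + # # # # # # # . . # # # + . . . .
-90 . # # + # # + + . . + # + . . . . .
-80 + # # # # # # . . . . . . . . . . .
-70 + # # # # # # . . . . . . . . . . .
-60 . # # + # # + . . . . . . . . . . .
yellow [-131. -102.] [-53. -23.]
downhill deg -99.1 tilt 32.6
t 33.05 z [ 0.507  0.163 -0.847] grip 13.8
-110 . . + + # # # + . . + # # . . . . .
-100 + # # # # # # # . . # # # + . . . .
-90 . # # + # # + + . . + # # . . . . .
-80 + # # # # # # . . . . . . . . . . .
-70 + # # # # # # . . . . . . . . . . .
-60 . # # + # # + . . . . . . . . . . .
-50 . . . . . . . . . . . . . . . . . .
yellow [-125. -109.] [-53. -23.]
downhill deg -92.4 tilt 32.1
```

```bash
python3 steer.py '[[[0,0,0,0.14,0]]]' >/dev/null; python3 caps.py; python3 steer.py '[[[0,0,0,0.06,0]]]' >/dev/null; python3 caps.py
```

```text
t 33.225 z [ 0.507  0.163 -0.847] grip 13.7
-110 . . + # + # # # . . + # # . . . . .
-100 + # # # # # # # . . # # # + . . . .
-90 . # # + # # # + . . # # # . . . . .
-80 . # # # + # + . . . . + . . . . . .
-70 + # # # # # # . . . . . . . . . . .
-60 . # # # # # # . . . . . . . . . . .
-50 . . . . + # + . . . . . . . . . . .
yellow [-126. -114.] [-54. -22.]
downhill deg -84.2 tilt 31.4
t 33.4 z [ 0.507  0.163 -0.847] grip 13.8
-110 . . + + . . . . . . . . . . . . . .
-100 + # # # # # + . . . . . . . . . . .
-90 + # # # # # # + . . . . . . . . . .
-80 . + # + # # # # . . + # + . . . . .
-70 + # # # + + + # . . # # + . . . . .
-60 + # # # . . . + . . # # + . . . . .
-50 . # # # # + . . . . + + . . . . . .
-40 . . # # # # . . . . . . . . . . . .
-30 . . + # # + . . . . . . . . . . . .
-20 . . . + + . . . . . . . . . . . . .
yellow [-125. -116.] [-54. -22.]
downhill deg -80.9 tilt 31.1
```

```bash
python3 steer.py '[[[0,0,0,-0.18,0],[0,0,0,-0.36,0],[0,0,0,-0.54,0],[0,0,0,-0.72,0],[0,0,0,-0.9,0],[0,0,0,-0.95,0],[0,0,0,-0.95,0]]]' >/dev/null; python3 caps.py
```

```text
t 34.325 z [ 0.507  0.163 -0.847] grip 13.6
-110 + # # # . . . . . . . . . . . . . .
-100 + # # # . . . . . . . . . . . . . .
-90 . # # # . . . . . . . . . . . . . .
-80 . # # # + . . . . . . . . . . . . .
-70 . # # # + . . . . . . . . . . . . .
-60 . + # # . . . . . . . . . . . . . .
-50 + # # # . . . . . . . . . . . . . .
-40 + # # # . . . . . . . . . . . . . .
-30 . # # # . . . . . . . . . . . . . .
-20 . # # # . . . . . . . . . . . . . .
-10 . # # # . . . . . . . . . . . . . .
0 . + # # . . . . . . . . . . . . . .
10 . + # # . . . . . . . . . . . . . .
yellow [-126. -100.] [-54.  81.]
downhill deg -133.3 tilt 35.1
```

```bash
python3 steer.py '[[[0,0,0,-0.18,0],[0,0,0,-0.36,0],[0,0,0,-0.54,0],[0,0,0,-0.72,0],[0,0,0,-0.9,0],[0,0,0,-1.0,0],[0,0,0,-1.05,0]]]' >/dev/null; python3 caps.py|tail -9; python3 steer.py '[[[0,0,0,-0.03,0]]]' >/dev/null; python3 caps.py
```

```text
-50 . # # # + . . . . . . . . . . . . .
-40 . # # # . . . . . . . . . . . . . .
-30 . # # # . . . . . . . . . . . . . .
-20 + # # # . . . . . . . . . . . . . .
-10 . # # # . . . . . . . . . . . . . .
0 . # # # + . . . . . . . . . . . . .
10 . # # # + . . . . . . . . . . . . .
yellow [-144. -100.] [-29.  90.]
downhill deg 172.7 tilt 36.7
t 35.425 z [ 0.507  0.163 -0.847] grip 13.4
-110 + # # # + # # + . . . . . . . . . .
-100 + # # # + # # # . . . . . . . . . .
-90 . + # # # + # + . . . . . . . . . .
-80 . . # # # + . . . . . . . . . . . .
-70 . . # # # + . . . . . . . . . . . .
-60 . . + # # . . . . . . . . . . . . .
-50 . . # # # . . . . . . . . . . . . .
-40 . . # # # . . . . . . . . . . . . .
-30 . . + # # . . . . . . . . . . . . .
-20 . . # # # + . . . . . . . . . . . .
-10 . . # # # . . . . . . . . . . . . .
0 . . . # # + . . . . . . . . . . . .
10 . . + # # # . . . . . . . . . . . .
yellow [-144. -100.] [-29.  87.]
downhill deg 171.2 tilt 36.7
```

```bash
python3 steer.py '[[[0,0,0,0.18,0],[0,0,0,0.36,0],[0,0,0,0.54,0],[0,0,0,0.72,0],[0,0,0,0.8,0],[0,0,0,0.8,0]]]' >/dev/null; python3 caps.py
```

```text
t 36.225 z [ 0.507  0.163 -0.847] grip 13.9
-110 + # # # # # # + . . . . . . . . . .
-100 # # # # # # # # . . . . . . . . . .
-90 . # # # # # # # . . . . . . . . . .
-80 . + # # # # # # . . . . . . . . . .
-70 . + # # # # # # . . . . . . . . . .
-60 . + # # + . + + . . . . . . . . . .
-50 + # # # . . . . . . . . . . . . . .
-40 + # # # . . . . . . . . . . . . . .
-30 . + + . . . . . . . . . . . . . . .
yellow [-125. -100.] [-53.  94.]
downhill deg -147.8 tilt 36.0
```

```bash
python3 steer.py '[[[0,0,0,0.08,0],[0,0,0,0.16,0],[0,0,0,0.16,0],[0,0,0,0.16,0],[0,0,0,0.16,0],[0,0,0,0.16,0],[0,0,0,0.16,0],[0,0,0,0.16,0]]]' ; python3 caps.py
python3 - <<'E'
from h import *
w=cv2.imread('pics/wlast.png');g=ctrl.grab_frame('side');f=ctrl.grab_frame('top')
im=np.zeros((600,800,3),np.uint8);im[:300,:400]=cv2.resize(w,(400,300));im[:300,400:]=cv2.resize(g,(400,300));im[300:,:400]=cv2.resize(f,(400,300));im[300:,400:]=cv2.resize(w[20:230,100:380],(400,300))
cv2.imwrite('pics/f2.png',im)
E
```

```text
time_s: 37.28
tcp_pos: [366.0, 115.5, 842.2]
eef_rot: [2.722, 0.384, 2.581]
ft_force: [0.2, -0.6, -4.3]
finger_gap: 13.7
gripper_force: 45.0
t 37.275 z [ 0.507  0.163 -0.847] grip 13.7
-110 + # # # # # # + . . . . . . . . . .
-100 + # # # # # # # . . . . . . . . . .
-90 . # # # # # # + . . . . . . . . . .
-80 . + # # # # # # . . . . . . . . . .
-70 . + # # # # # # . . . . . . . . . .
-60 . + # # + + # + . . . . . . . . . .
-50 + # # # . . . . . . . . . . . . . .
-40 + # # # . . . . . . . . . . . . . .
-30 . + + . . . . . . . . . . . . . . .
yellow [-125. -100.] [-54. -24.]
downhill deg -139.4 tilt 35.5
```

View pics/f2.png

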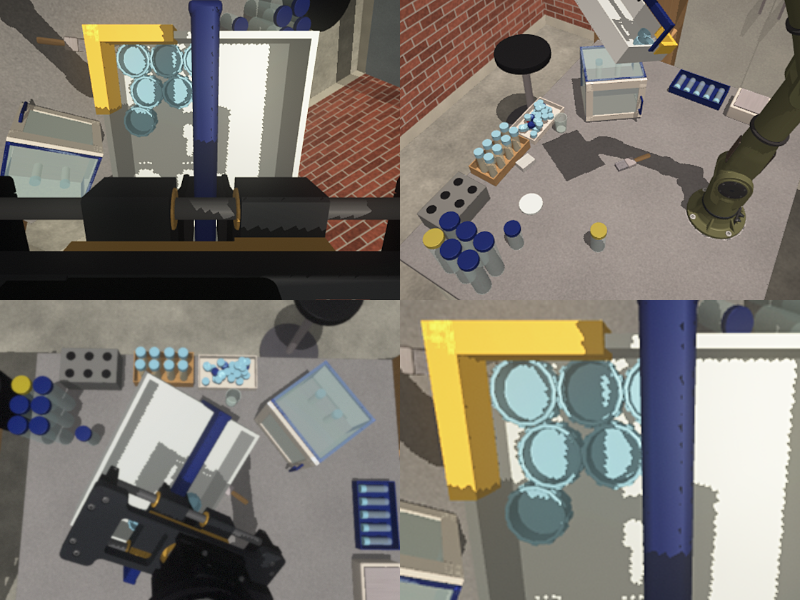

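The clip corner now holds all six caps packed 3-2-1, at (525,395), (590,393), (635,395), (550,455), (612,455) and (538,515) in the crop. The door is shut and the other objects are undisturbed, so I'm handing in.

```bash
python3 -c "
from workcell import ctrl;s=ctrl.state();print(abs(s['qvel']).max());print(ctrl.hand_in())"
```

```text
0.0014895677076112725
the job is handed in; nothing more can be done
None
```

The door is pushed home on its catch, all six caps are packed in the yellow-clip corner, and the arm is holding the tote tilted about 35° and steady, well above the bench. I handed the job in at about 37 s of the 58 s limit, and no verdict came back.

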